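Refill the bead jar from the drawer

ROBOT

A 6-joint arm with a two-finger parallel gripper is mounted at the origin on the work surface. World frame = base frame: x ahead of the robot, y to its left, z up, the work surface at z = 0. Lengths are in mm, angles in rad, forces in N, time in s.
With the tool pointing down it reaches from about 275 to 1000 mm from the base axis. Payload 8.4 kg.
Tool frame: the origin (TCP) lies midway between the tips of the shut fingers; the grasp point (between the pads) lies 19 mm behind it; z points along the fingers, y is the line along which they close (so a half turn about z gives the same grasp; the last joint's range is limited). The gripper opens to 85 mm and grips with 20 to 120 N. Pads are 22 mm wide; open, the fingers measure 114 mm over their backs; the gripper's body (76 mm by 85 mm) begins 54 mm behind the grasp point. The pads swing forward as they close: fully open they stand 13 mm farther back than shut.
Start: joints at [-1.261, 0.353, 1.633, -0, 1.155, -0.002], TCP at [191.731, -594.867, 231.281] pointing down, gripper open.
Joint ranges: [-2.63, 2.63], [-0.92, 2.1], [0.06, 2.66], [-1.3, 4.44], [0, 2.69], [-3.02, 3.02]. Speed limits (rad/s): [2.22, 2.22, 2.79, 3.14, 3.14, 3.14].

INTERFACE

Orientations are given as [roll, pitch, yaw] about the fixed x, y, z axes, in that order (R = Rz(yaw) Ry(pitch) Rx(roll)).
In Python, from rig import r, cams gives the robot as it stands. The module is installed in compiled form; this text tells all that it offers.
- The arm moves only by the tool send_rows, never from a script. Its argument "targets" is one flat list of numbers, 7 for each row, row after row: the shift along the tool's x, y, z in m, then the turn, a rotation vector about the tool's x, y, z in rad, then the opening, from -1 (shut) to 1 (fully open). In form: [tx, ty, tz, wx, wy, wz, fingers, tx, ty, tz, wx, wy, wz, fingers, ...]. A call has 1 to 12 rows; each row is the pose to reach, as a shift and turn from the pose commanded when the call began, along the tool's axes at that moment; what a row does not reach only later rows make up. A row lasts 1/12 s, in which the tool goes at most 41.7 mm and 7.16 degrees, less where a joint would pass 70% of its speed; a pose out of reach is approached as far as the arm can. A call with a gripper value outside its range is refused whole. The fingers move at their own pace and stop on an object; "grip_force" is the grip in N (left out, the last holds). Time passes only in rows, so rows that repeat a pose let the fingers close. It gives the time, the measured TCP pose, the force, the opening and the grip force at its end, in the units of the state.
- r.sense(): the state, without advancing time (a new reading comes with each control period).
- cams.grab_frame(name): name is "side" or "top" or "wrist"; returns a dict with "color" (384x512x3 uint8, blue, green, red), "fx", "fy", "cx", "cy" (pixels), "xyz" and "attitude" of the camera in the world. Camera axes: x right, y down, z forward; pixel columns grow to the right and rows downward; lengths in mm; the calibration is good to about 2 mm. A picture is of the moment at which its call begins. There is no depth.
- r.sign_off(): hands the job in; it is judged then, once.
The state is a dict: "clock": time; "qpos": joint angles; "qvel": joint speeds; "joint_efforts": joint torques, N m; "eef_pos": TCP position; "tcp_rot": TCP orientation; "contact_force": force on the tool from outside, world axes, zero at the start; "wrist_torque": the same for the moment, N m; "opening": opening from 0.0 (shut) to 1.0 (fully open); "grasp_force": force on a finger pad.
Only numpy, scipy, OpenCV 4.12 (cv2) and the standard library are available. Lean on these libraries where they do the work, as an engineer would, in place of code of your own. Each camera call takes 0.05 s, during which the arm holds its last target. There are 200 camera calls.

TASK

Refill the glass jar: pull the top drawer of the little wooden cabinet open by its handle, lift out the white bead tray and tip all five blue beads through the copper funnel into the jar. Then lower the empty tray back into that drawer, upright on its floor (put it down, do not drop it in), and push the drawer fully shut. Leave the jar standing where it is, the bottom drawer shut, and everything else on the table undisturbed.

Things in the scene. Friction and masses are not known exactly. Their poses are not given: they have to be found in the camera images.
- cabinet: fixed wooden cabinet, 280 deep (x), 260 wide (y), 160 mm high, with two dark-fronted drawers facing the robot. Origin: centre of its underside; x points away from the robot, z up.
- cabinet_drawer0 (a joint): the TOP drawer: how far it is pulled out towards the robot, in m: 0 shut, 0.197 at its stop; may start a little ajar. About 1 N of friction, no catch. Inside 235 mm long (x), 218 mm wide (y); side walls 48 mm high above the inner floor, front 56 mm. Front panel 15 mm thick plus the box's 6 mm front wall.
- cabinet_drawer0_handle (a point): middle of the top drawer's brass bar handle: level, 11 mm thick, 120 mm long (along this frame's y), axis 35 mm in front of the front panel (clear gap 29 mm; posts 51 mm either side of the middle), 42 mm below the cabinet's top. Moves with the drawer: x points into the cabinet (it opens towards -x), z up.
- drawer_floor (a point): centre of the top drawer's inner floor, on its upper surface (moves with the drawer; x into the cabinet, z up). The floor runs 117 mm to either side along x and 109 mm along y.
- cabinet_drawer1 (a joint): the BOTTOM drawer, same make: pulled-out distance in m, 0 shut. Leave it shut.
- tray: white plastic bead tray, 95 mm long (x), 63 mm wide (y), 36 mm high, walls 3 mm, about 130 g; starts lying in the top drawer with the beads in it. Origin: centre of its underside; z up. Its -x end is a spout: the floor rises as a 30 degree ramp from mid-length to an open lip; the +x end and the sides are upright walls 36 mm high.
- tray_lip (a point): middle of the tray's spout lip, 47 mm from the origin along -x, 29 mm above the underside. Axes as the tray's.
- tray_grip (a point): good point to grip the tray across its 63 mm width (fingers closing along the tray's y): on its centre line, 10 mm behind the middle, 24 mm above the underside. Axes as the tray's.
- bead0_center (a point): centre of a blue bead, a polished stone ball 18 mm across, of about 10 g
- bead1_center (a point): centre of a blue bead, a polished stone ball 18 mm across, of about 10 g
- bead2_center (a point): centre of a blue bead, a polished stone ball 18 mm across, of about 10 g
- bead3_center (a point): centre of a blue bead, a polished stone ball 18 mm across, of about 10 g
- bead4_center (a point): centre of a blue bead, a polished stone ball 18 mm across, of about 10 g
- jar: clear glass jar, 66 mm across, 108 mm high, with a copper funnel fixed in its neck; about 0.7 kg, standing loose on the table to the left or right of the cabinet. Origin: centre of its underside; z up. The funnel's throat is 44 mm wide, its bottom end 96 mm up.
- funnel_mouth (a point): centre of the funnel's round mouth, in the plane of its rim: 120 mm across, 172 mm above the table
- paint_tin: a lidded paint tin, yellow label, 72 mm across, 85 mm high, on the other side of the cabinet from the jar; bystander. Origin: centre of its underside
- brush_pot: a copper pot of wide brushes, 90 mm across, 265 mm high in all; bystander. Origin: centre of its underside
- tool_cup: a clear beaker with three tool handles, 76 mm across, 155 mm high in all; bystander. Origin: centre of its underside
- swab_cup: a terracotta cup of cotton swabs, 72 mm across, 85 mm high in all; bystander. Origin: centre of its underside
- shell_jar: a closed jar with a red cap, 72 mm across, 100 mm high; bystander. Origin: centre of its underside

How it is judged (in metres and radians):
On the way, in this order (a step that is already met when the one before it is completed fails the run):
1. the top drawer is pulled open by at least 100 mm (value of joint cabinet_drawer0 above 0.1 m), for 0.2 s.
2. the tray is lifted clear of the drawer, its underside more than 70 mm above the drawer's inner floor (z of tray in the frame of drawer_floor above 0.07 m), for 0.1 s.
3. all five beads are down in the jar (z of bead0_center in the frame of jar between 0 and 0.092 m and horizontal distance between each of bead0_center, bead1_center, bead2_center, bead3_center, bead4_center and jar below 0.035 m and z of bead1_center in the frame of jar between 0 and 0.092 m and z of bead2_center in the frame of jar between 0 and 0.092 m and z of bead3_center in the frame of jar between 0 and 0.092 m and z of bead4_center in the frame of jar between 0 and 0.092 m), for 0.2 s.
4. the empty tray is lowered into the top drawer in the gripper: upright, within 20 mm of the drawer's floor, still held (x of tray in the frame of drawer_floor between -0.11 and 0.11 m and y of tray in the frame of drawer_floor between -0.1 and 0.1 m and angle between tray's own z axis and vertical below 0.15 rad and z of tray in the frame of drawer_floor below 0.02 m and contact force between the fingers and tray above 0.3 N), for 0.05 s.
At the end, for the whole second after the job is handed in: All five beads are in the jar (centres under 92 mm up, within 35 mm of its axis); the tray lies upright (0.15 rad) on the top drawer's floor (within 10 mm); top drawer shut to 8 mm, bottom one to 10 mm; jar upright (0.1 rad); jar and tray at rest (all of step 3 and x of tray in the frame of drawer_floor between -0.11 and 0.11 m and y of tray in the frame of drawer_floor between -0.1 and 0.1 m and angle between tray's own z axis and vertical below 0.15 rad and z of tray in the frame of drawer_floor between -0.01 and 0.01 m and value of joint cabinet_drawer0 below 0.008 m and value of joint cabinet_drawer1 below 0.01 m and angle between jar's own z axis and vertical below 0.1 rad and linear speed of each of jar, tray below 0.02 m/s); the robot touches nothing.
It fails at once if the jar is pushed more than 40 mm from its place or tipped by more than 0.3 rad (distance of jar from where it was at the start of the episode above 0.04 m or angle between jar's own z axis and vertical above 0.3 rad).
It fails at once if the bottom drawer is pulled open by more than 20 mm (value of joint cabinet_drawer1 above 0.02 m).
It fails at once if a bystander (paint tin, brush pot, tool cup, swab cup, red-capped jar) is moved by more than 40 mm or tipped by more than 0.4 rad (distance of any of paint_tin, brush_pot, tool_cup, swab_cup, shell_jar from where it was at the start of the episode above 0.04 m or angle between any of paint_tin, brush_pot, tool_cup, swab_cup, shell_jar's own z axis and vertical above 0.4 rad).
It also fails if it takes over 69 s, if anything falls off the work surface, if the arm or the gripper's body presses on something with over 40 N, if the wrist force passes 120 N, or if a joint passes its speed limit or range.

## Working session

There is one attempt and no reset: what is moved stays moved. The work goes in short steps, Python scripts to look and compute and a tool call to move; the robot and the scene stay as the last step left them, time stands still between calls to the robot, and variables do not carry over. Pictures are saved under pics/ and viewed, at most 10 in all, crops included, and the job is handed in when it is done.

Besides the shell and the picture viewer there is one more tool, called after "Request:" in YAML: its name, and indented under it one key for each argument. send_rows: Moves the arm, as the interface text tells. Its arguments: {"type":"object","properties":{"targets":{"type":"array"},"grip_force":{"type":"number"}},"required":["targets"]}

```bash
mkdir -p pics
cat > h.py <<'E'
import numpy as np, cv2
from scipy.spatial.transform import Rotation as R
from rig import r, cams
def Rc(f):
    a=np.array(f["attitude"],float)
    return a if a.shape==(3,3) else R.from_euler('xyz',a).as_matrix()
def ray(f,u,v):
    d=Rc(f)@np.array([(u-f["cx"])/f["fx"],(v-f["cy"])/f["fy"],1.]); return np.array(f["xyz"],float),d
def onz(f,u,v,z):
    o,d=ray(f,u,v); return o+d*(z-o[2])/d[2]
def proj(f,p):
    q=Rc(f).T@(np.array(p,float)-np.array(f["xyz"])); return f["fx"]*q[0]/q[2]+f["cx"],f["fy"]*q[1]/q[2]+f["cy"]
def tri(f,a,g,b):
    o1,d1=ray(f,*a);o2,d2=ray(g,*b)
    s=np.linalg.lstsq(np.c_[d1,-d2],o2-o1,rcond=None)[0]
    p,q=o1+s[0]*d1,o2+s[1]*d2; return (p+q)/2,np.linalg.norm(p-q)
E
python3 - <<'E'
from h import *
print(r.sense())
ims=[]
for n in ("side","top"):
    f=cams.grab_frame(n); cv2.imwrite(f"pics/{n}0.png",f["color"]); print(n,f["fx"],f["cx"],f["cy"],f["xyz"],f["attitude"])
E
```

```text
{'clock': 0.0, 'qpos': array([-1.26140843e+00,  3.53608998e-01,  1.63415025e+00,  5.22491253e-05,
        1.15521416e+00, -2.39503475e-03]), 'qvel': array([-9.29072890e-04,  4.99304587e-04,  5.19841842e-05, -1.81423647e-03,
       -3.16720066e-04,  8.40831788e-04]), 'joint_efforts': array([ 3.41566854e-03, -6.05249119e+01, -3.42060971e+01,  2.18900877e-04,
        9.46690910e-03, -1.43083378e-05]), 'eef_pos': array([ 191.59248266, -594.39666669,  230.57924574]), 'tcp_rot': array([-3.14021201e+00, -5.10794040e-05,  3.11761768e-01]), 'contact_force': array([-0.44627118, -0.99928   , -0.00203085]), 'wrist_torque': array([-0.03298272, -0.02121576,  0.02272794]), 'grasp_force': 0.0, 'opening': 1.0009564843353076}
side 432.45427838307165 265.10518136045 198.4017912115869 [-387.44110896  501.60577607  984.68998083] [-2.23172304  0.02274775 -2.02435997]
top 478.6289459754376 257.78527911254844 195.64866457000545 [4.97460883e+02 9.50359081e-01 1.63371597e+03] [-3.05623070e+00  1.90592814e-03 -1.54574986e+00]
```

View pics/side0.png

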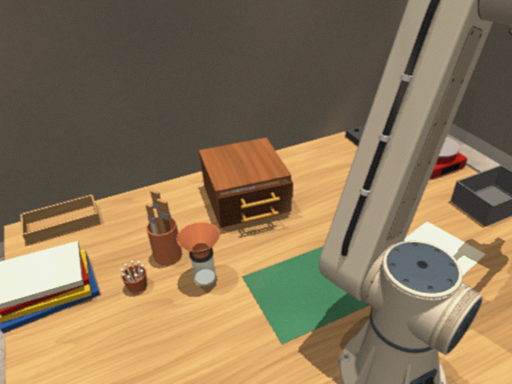

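View pics/top0.png

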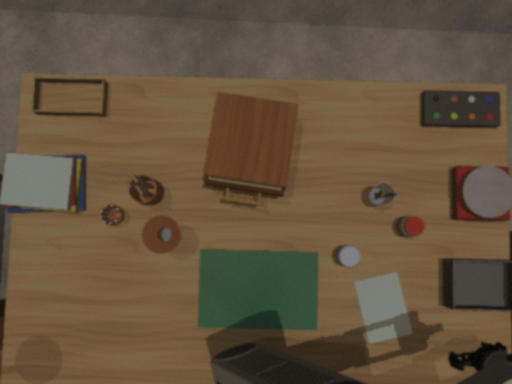

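The side view shows the cabinet at about (245,185) with handles at (260,205), and the funnel at (199,240). The top view shows the cabinet top at about (252,140), handles at (240,198) and the funnel at (161,234). The cabinet is slightly yawed.

Run:
```python
from h import *
f=cams.grab_frame("top"); g=cams.grab_frame("side")
a=cv2.resize(f["color"][85:215,195:310],None,fx=3.4,fy=3.4,interpolation=cv2.INTER_CUBIC)
b=cv2.resize(g["color"][130:240,190:300],None,fx=3.6,fy=3.6,interpolation=cv2.INTER_CUBIC)
h=max(a.shape[0],b.shape[0]); P=lambda i:cv2.copyMakeBorder(i,0,h-i.shape[0],0,0,0)
cv2.imwrite("pics/crop1.png",np.hstack([P(a),P(b)])); print(a.shape,b.shape)
hsv=cv2.cvtColor(f["color"],cv2.COLOR_BGR2HSV)
print(hsv[234,148],hsv[140,250],hsv[225,161], hsv[198,240],hsv[250,100])
# funnel: contour
m=cv2.inRange(hsv,(0,110,60),(11,255,255)); m[:,:135]=0;m[:,190:]=0;m[:210]=0;m[260:]=0
c=max(cv2.findContours(m,0,1)[0],key=cv2.contourArea); e=cv2.fitEllipse(cv2.convexHull(c)); print(e, onz(f,*e[0],172), cv2.contourArea(c))
print("pred diam px",f["fx"]*120/(1633-172))
# cabinet top
m=cv2.inRange(hsv,(0,90,40),(13,255,200)); m[:,:200]=0;m[:,305:]=0;m[:88]=0;m[200:]=0
c=max(cv2.findContours(m,0,1)[0],key=cv2.contourArea); rc=cv2.minAreaRect(c); print(rc)
for p in cv2.boxPoints(rc): print(p,onz(f,*p,160))
```

```text
(442, 391, 3) (396, 396, 3)
[ 10 153  95] [ 11 151  93] [ 11 146  94] [ 18 144 106] [ 17 118 121]
((160.81008911132812, 234.00660705566406), (36.41095733642578, 36.65546417236328), 26.341276168823242) [497.87648563 299.17159567 172.        ] 996.0
pred diam px 39.31243909449179
((250.63250732421875, 139.02020263671875), (84.53064727783203, 84.59766387939453), 8.673172950744629)
[202.47194 174.4618 ] [685.14352059 180.13847366 160.        ]
[215.22908  90.83155] [951.38321796 149.21977723 160.        ]
[298.7931 103.5786] [ 916.86532978 -114.59942606  160.        ]
[286.03595 187.20886] [651.83730761 -79.82508662 160.        ]
```

View pics/crop1.png

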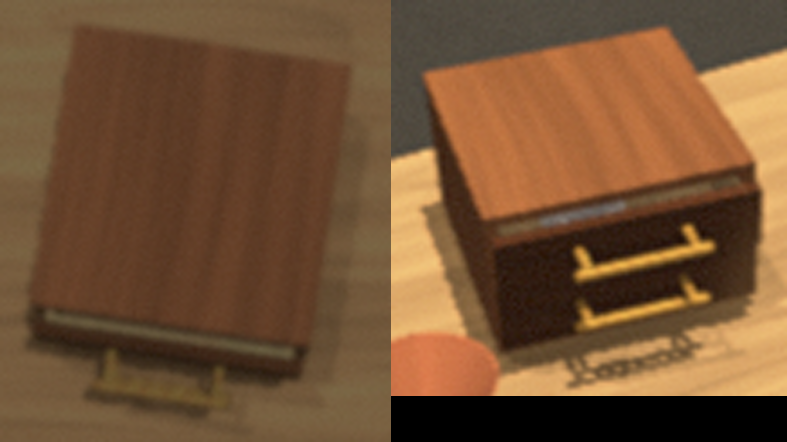

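The crop shows the top drawer slightly ajar. In the top crop the cabinet top corners are (77,27), (350,66), (303,345), (35,305), and the handle bar runs from (92,390) to (226,402). In the side crop the bar runs from (577,275) to (714,246).

Run:
```python
from h import *
f=cams.grab_frame("top"); g=cams.grab_frame("side")
T=lambda x,y:(195+(x+.5)/3.4-.5,85+(y+.5)/3.4-.5)
S=lambda x,y:(190+(x-391+.5)/3.6-.5,130+(y+.5)/3.6-.5)
C=[onz(f,*T(*p),160)[:2] for p in ((77,27),(350,66),(303,345),(35,305))]
print(np.round(C,1))
D=[onz(g,*S(*p),160)[:2] for p in ((425,73),(668,28),(752,163),(486,221))]
print(np.round(D,1))
for Q in (C,D):
    Q=np.array(Q); l=((Q[0]+Q[1])-(Q[2]+Q[3]))/2; w=((Q[0]+Q[3])-(Q[1]+Q[2]))/2
    print("centre",Q.mean(0),"len",np.linalg.norm(l),np.linalg.norm(w),"yaw",np.arctan2(l[1],l[0]),np.arctan2(-w[0],w[1]))
for cam,ps in ((f,[T(92,390),T(226,402)]),(g,[S(577,275),S(714,246)])):
    e=[onz(cam,*p,118) for p in ps]; print("handle",e,(e[0]+e[1])/2,np.linalg.norm(e[0]-e[1]))
# funnel from side, front panel slot
hs=cv2.cvtColor(g["color"],cv2.COLOR_BGR2HSV); print(proj(g,(497.9,299.2,172)),proj(g,(497.9,299.2,0)),proj(f,(497.9,299.2,172)))
m=cv2.inRange(hs,(0,120,90),(12,255,255)); m[:,:172]=0;m[:,228:]=0;m[:220]=0;m[260:]=0
c=max(cv2.findContours(m,0,1)[0],key=cv2.contourArea); print(cv2.boundingRect(c))
```

```text
[[ 945.9  142.5]
 [ 915.2 -110.8]
 [ 655.1  -72.7]
 [ 685.7  172.5]]
[[ 946.   141. ]
 [ 910.7 -116.5]
 [ 650.6  -75.5]
 [ 681.6  175.6]]
centre [800.46286817  32.86232721] len 262.4115645404626 251.17371062142357 yaw -0.1300667053203159 -0.12227277652037974
centre [797.20524647  31.14409578] len 264.97851117639954 256.51959942572654 yaw -0.14319793059574631 -0.12959719907873132
handle [array([612.38930245, 121.36957375, 118.        ]), array([604.27294117,  -4.06506243, 118.        ])] [608.33112181  58.65225566 118.        ] 125.69695014062928
handle [array([622.99525412, 115.73524511, 118.        ]), array([603.77193267, -11.44049572, 118.        ])] [613.38359339  52.1473747  118.        ] 128.62039162628687
(np.float64(197.5442920010753), np.float64(235.21183932883022)) (np.float64(204.3031907475693), np.float64(277.2045144941193)) (np.float64(160.8010994402821), np.float64(233.9986294135796))
(172, 220, 49, 40)
```

```bash
cat >> h.py <<'E'
def to(p,rpy):
    s=r.sense(); A=R.from_euler('xyz',s["tcp_rot"]); B=rpy if isinstance(rpy,R) else R.from_euler('xyz',rpy)
    print(np.round(A.inv().apply(np.array(p)-s["eef_pos"])/1000,3),np.round((A.inv()*B).as_rotvec(),3), "t",round(s["clock"],2),"F",np.round(s["contact_force"],1),"op",round(s["opening"],2))
E
python3 -c "
from h import *
to((608,56,250),(np.pi,0,1.44))"
```

```text
[ 0.596 -0.492 -0.019] [-0.    -0.    -1.128] t 0.3 F [-0.6  0.8 -0.4] op 1.0
```

Request:
send_rows:
  targets: [0.596,-0.492,-0.019,0,0,-1.128,0,0.596,-0.492,-0.019,0,0,-1.128,0,0.596,-0.492,-0.019,0,0,-1.128,0,0.596,-0.492,-0.019,0,0,-1.128,0,0.596,-0.492,-0.019,0,0,-1.128,0,0.596,-0.492,-0.019,0,0,-1.128,0,0.596,-0.492,-0.019,0,0,-1.128,0,0.596,-0.492,-0.019,0,0,-1.128,0,0.596,-0.492,-0.019,0,0,-1.128,0,0.596,-0.492,-0.019,0,0,-1.128,0,0.596,-0.492,-0.019,0,0,-1.128,0,0.596,-0.492,-0.019,0,0,-1.128,0]

```text
clock: 1.3
eef_pos: [461.7, -171.8, 243.9]
tcp_rot: [3.141, 0.0, 1.44]
contact_force: [1.1, -1.8, 0.2]
opening: 0.501
grasp_force: 0.0
```

```bash
python3 -c "
from h import *
print(r.sense())
to((608,56,250),(np.pi,0,1.44))"
```

```text
{'clock': 1.3, 'qpos': array([-3.59256575e-01,  1.31826058e-01,  1.89591400e+00, -8.13508938e-05,
        1.11321050e+00, -2.28270925e-01]), 'qvel': array([ 1.00552209,  0.13510944, -0.19154758, -0.00325615,  0.04759762,
        0.99854403]), 'joint_efforts': array([ -7.23673314, -46.08890176, -31.0232091 ,   0.11394507,
         0.22414969,  -1.68813307]), 'eef_pos': array([ 461.73616092, -171.831441  ,  243.88391433]), 'tcp_rot': array([3.14098374e+00, 2.16411261e-04, 1.43984653e+00]), 'contact_force': array([ 1.06730039, -1.83518265,  0.22107516]), 'wrist_torque': array([-0.00285929,  0.03282053, -0.0315915 ]), 'grasp_force': 0.0, 'opening': 0.5012443759914639}
[ 0.245  0.115 -0.006] [ 0.001  0.    -0.   ] t 1.3 F [ 1.1 -1.8  0.2] op 0.5
```

Request:
send_rows:
  targets: [0.243,0.115,-0.006,0,0,0,-0.3,0.243,0.115,-0.006,0,0,0,-0.3,0.243,0.115,-0.006,0,0,0,-0.3,0.243,0.115,-0.006,0,0,0,-0.3,0.243,0.115,-0.006,0,0,0,-0.3,0.243,0.115,-0.006,0,0,0,-0.3,0.243,0.115,-0.006,0,0,0,-0.3,0.243,0.115,-0.006,0,0,0,-0.3,0.243,0.115,-0.006,0,0,0,-0.3]

```text
clock: 2.05
eef_pos: [606.7, 53.0, 249.1]
tcp_rot: [-3.141, 0.0, 1.442]
contact_force: [-1.4, -0.2, 0.1]
opening: 0.35
grasp_force: 0.0
```

Run:
```python
from h import *
f=cams.grab_frame("wrist"); s=r.sense(); print(s["eef_pos"],s["tcp_rot"],f["fx"],f["xyz"],f["attitude"])
cv2.imwrite("pics/w1.png",f["color"])
```

```text
[606.23323076  52.00732409 249.1686297 ] [-3.14061051e+00  5.87565646e-04  1.44067454e+00] 291.3055186650233 [617.23026917 128.50126188 391.63814589] [ 2.83388729e+00 -3.06705989e-05 -1.29399567e-01]
```

View pics/w1.png

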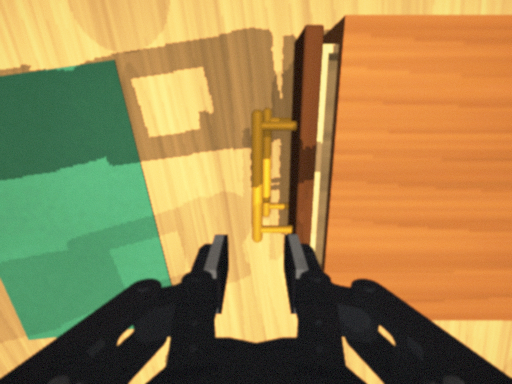

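The wrist view shows the top handle bar from (258,111) to (257,240), and the front panel's top edge from (312,26) to (298,260).

Run:
```python
from h import *
f=cams.grab_frame("wrist")
a=onz(f,258,111,119);b=onz(f,257,240,119);m=(a+b)/2;print(a,b,m,np.linalg.norm(a-b),"yaw",np.arctan2(-(a-b)[0],(a-b)[1]))
to((m[0],m[1],103),(np.pi,0,1.44))
to((m[0],m[1],140),(np.pi,0,1.44))
```

```text
[617.63407988 118.04051811 119.        ] [600.150351    -9.45634076 119.        ] [608.89221544  54.29208868 119.        ] 128.69005321511256 yaw -0.13628066132324837
[0.003 0.003 0.146] [-0.001  0.001 -0.   ] t 2.15 F [ 0.3  0.6 -0.7] op 0.35
[0.003 0.003 0.109] [-0.001  0.001 -0.   ] t 2.15 F [ 0.3  0.6 -0.7] op 0.35
```

Request:
send_rows:
  targets: [0.003,0.003,0.04,0,0,0,-0.38,0.003,0.003,0.08,0,0,0,-0.38,0.003,0.003,0.109,0,0,0,-0.38,0.003,0.003,0.125,0,0,0,-0.38,0.003,0.003,0.138,0,0,0,-0.38,0.003,0.003,0.146,0,0,0,-0.38,0.003,0.003,0.146,0,0,0,-0.38]

```text
clock: 2.73
eef_pos: [612.7, 53.2, 105.5]
tcp_rot: [3.136, -0.0, 1.439]
contact_force: [1.0, -0.4, 1.7]
opening: 0.312
grasp_force: 0.5
```

Request:
send_rows:
  targets: [0,0,0,0,0,0,-1,0,0,0,0,0,0,-1,0,0,0,0,0,0,-1,0,0,0,0,0,0,-1,0,0,0,0,0,0,-1]
  grip_force: 30

```text
clock: 3.15
eef_pos: [610.9, 53.9, 104.9]
tcp_rot: [3.139, 0.0, 1.439]
contact_force: [-0.1, -3.0, 5.6]
opening: 0.114
grasp_force: 29.2
```

Request:
send_rows:
  targets: [0,-0.015,0,0,0,0,-1,0,-0.035,0,0,0,0,-1,0,-0.055,0,0,0,0,-1,0,-0.075,0,0,0,0,-1,0,-0.095,0,0,0,0,-1,0,-0.115,0,0,0,0,-1,0,-0.135,0,0,0,0,-1,0,-0.15,0,0,0,0,-1,0,-0.16,0,0,0,0,-1,0,-0.165,0,0,0,0,-1,0,-0.165,0,0,0,0,-1,0,-0.165,0,0,0,0,-1]

```text
clock: 4.15
eef_pos: [446.6, 75.3, 104.9]
tcp_rot: [3.14, 0.001, 1.44]
contact_force: [-2.6, -6.8, 11.2]
opening: 0.114
grasp_force: 31.6
```

Run:
```python
from h import *
f=cams.grab_frame("top"); g=cams.grab_frame("wrist")
a=cv2.resize(f["color"][130:250,190:310],None,fx=3.2,fy=3.2,interpolation=cv2.INTER_CUBIC)
cv2.imwrite("pics/o1.png",np.hstack([a,cv2.resize(g["color"],None,fx=.8,fy=.8)[:0] if 0 else cv2.copyMakeBorder(cv2.resize(g["color"],(400,300)),0,84,0,0,0)]))
```

```text
(no output)
```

View pics/o1.png

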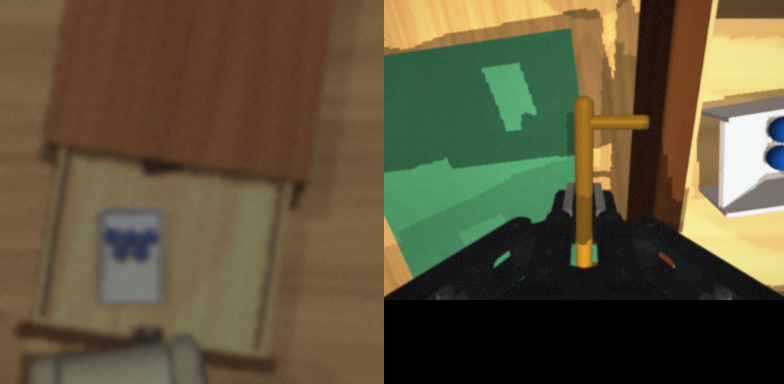

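The drawer is open and the tray is in the top crop at about (99,210)–(163,303), with the spout facing the robot and the beads at the far end. I'll release the handle, rise and look down at the tray.

Request:
send_rows:
  targets: [0,0,0,0,0,0,-0.4,0,0,0,0,0,0,-0.4,0,0,0,0,0,0,-0.4,0,0,-0.03,0,0,0,-0.4,0,0,-0.06,0,0,0,-0.4,0,0,-0.1,0,0,0,-0.4,0,0.03,-0.14,0,0,0,0.5,0,0.06,-0.18,0,0,0,1,0,0.06,-0.2,0,0,0,1,0,0.06,-0.2,0,0,0,1]

```text
clock: 5.08
eef_pos: [511.1, 68.7, 310.3]
tcp_rot: [3.131, -0.003, 1.439]
contact_force: [0.9, 0.8, -0.0]
opening: 0.853
grasp_force: 0.0
```

Run:
```python
from h import *
g=cams.grab_frame("wrist");f=cams.grab_frame("top"); s=r.sense(); print(s["eef_pos"])
cv2.imwrite("pics/w2.png",g["color"])
# predicted tray top from top view
for p in ((99,210),(163,210),(163,303),(99,303)):
    print(onz(f,190+(p[0]+.5)/3.2-.5,130+(p[1]+.5)/3.2-.5,125).round(1))
hs=cv2.cvtColor(g["color"],cv2.COLOR_BGR2HSV); m=cv2.inRange(hs,(0,0,110),(180,60,255)); m=cv2.morphologyEx(m,cv2.MORPH_OPEN,np.ones((3,3)))
n,l,st,c=cv2.connectedComponentsWithStats(m)
for i in range(1,n):
    if st[i][4]>300: print(st[i])
```

```text
[506.80802997  68.51277741 304.56085393]
[624.7 124.7 125. ]
[626.3  61.5 125. ]
[534.5  58.9 125. ]
[532.9 121.8 125. ]
[ 267  107   91   71 3920]
[   0  189   31  104 2051]
```

View pics/w2.png

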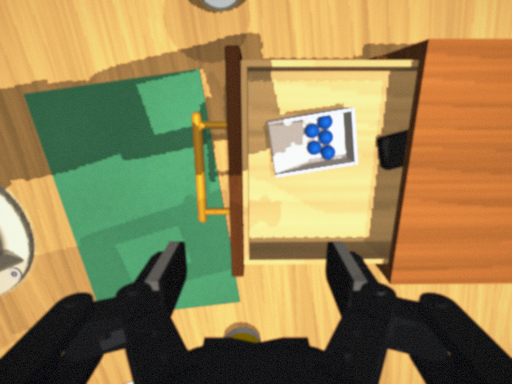

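The wrist view shows the tray rim corners at about (268,122), (354,108), (357,165) and (275,174), with the spout to the left and five beads near (321,137). I'll triangulate the height against the top view.

Run:
```python
from h import *
g=cams.grab_frame("wrist");f=cams.grab_frame("top"); s=r.sense(); print(s["eef_pos"])
def cen(h,box):
    hs=cv2.cvtColor(h["color"],cv2.COLOR_BGR2HSV); m=cv2.inRange(hs,(105,120,30),(130,255,255)); k=np.zeros_like(m);x0,y0,x1,y1=box;k[y0:y1,x0:x1]=255;m&=k
    M=cv2.moments(m,True); return (M["m10"]/M["m00"],M["m01"]/M["m00"]),m
a,_=cen(g,(260,100,370,180)); b,_=cen(f,(200,180,260,240)); print(a,b,tri(g,a,f,b))
T=lambda x,y:(190+(x+.5)/3.2-.5,130+(y+.5)/3.2-.5)
W=[(268,122),(354,108),(357,165),(275,174)]; P=[T(99,303),T(99,210),T(163,210),T(163,303)]
for w,t in zip(W,P): p,e=tri(g,w,f,t); print(p.round(1),e.round(1))
for z in (115,125,135):
    Q=np.array([onz(g,*w,z)[:2] for w in W]); l=(Q[1]+Q[2]-Q[0]-Q[3])/2; w=(Q[0]+Q[1]-Q[2]-Q[3])/2
    print(z,Q.mean(0),np.linalg.norm(l),np.linalg.norm(w),np.arctan2(l[1],l[0]),np.arctan2(-w[0],w[1]))
# drawer wall tops
for w in ((236,47),(238,275)): print(onz(g,*w,153))
```

```text
[504.92154537  68.3886348  302.31855575]
(327.0493991989319, 137.34178905206943) (230.5, 203.0) (array([600.52589038,  92.6004203 ,  92.57478294]), np.float64(6.730341543996082))
[530.3 121.  133. ] 4.8
[624.3 123.7 116.9] 3.9
[625.   60.4 121. ] 4.0
[532.2  59.2 113.5] 5.0
115 [576.86128927  89.63310978] 95.46261543838884 62.223026456389235 0.0027312468051202314 0.020974208357819605
125 [575.05966853  91.26640854] 92.58872731205001 60.349811312464176 0.0027312468051203537 0.02097420835781847
135 [573.25804778  92.89970731] 89.71483918571114 58.47659616853913 0.0027312468051201686 0.020974208357818238
[506.1931933  192.47197576 153.        ]
[472.09777097 -45.16148393 153.        ]
```

Run:
```python
from h import *
F={n:cams.grab_frame(n) for n in ("wrist","top","side")}; s=r.sense(); print(s["eef_pos"],s["tcp_rot"])
box=dict(wrist=(250,90,370,185),top=(200,180,260,240),side=(195,150,300,260)); C={}
for n,h in F.items():
    hs=cv2.cvtColor(h["color"],cv2.COLOR_BGR2HSV); m=cv2.inRange(hs,(103,110,25),(132,255,255)); k=np.zeros_like(m);x0,y0,x1,y1=box[n];k[y0:y1,x0:x1]=255;m&=k
    M=cv2.moments(m,True); print(n,M["m00"])
    if M["m00"]: C[n]=(M["m10"]/M["m00"],M["m01"]/M["m00"])
ns=list(C)
for i in range(len(ns)):
    for j in range(i): print(ns[i],ns[j],tri(F[ns[i]],C[ns[i]],F[ns[j]],C[ns[j]]))
g=F["wrist"];hs=cv2.cvtColor(g["color"],cv2.COLOR_BGR2HSV)
m=cv2.inRange(hs,(0,0,60),(180,70,255))|cv2.inRange(hs,(103,110,25),(132,255,255)); k=np.zeros_like(m);k[95:190,255:375]=255;m&=k
m=cv2.morphologyEx(m,cv2.MORPH_OPEN,np.ones((5,5)))
c=max(cv2.findContours(m,0,1)[0],key=cv2.contourArea); rc=cv2.minAreaRect(c); print(rc)
Q=np.array([onz(g,*p,120)[:2] for p in cv2.boxPoints(rc)]); print(Q.round(1),Q.mean(0))
```

```text
[504.90506692  68.44937699 302.1799914 ] [-3.13908177e+00  5.85400127e-04  1.43997347e+00]
wrist 788.0
top 17.0
side 64.0
top wrist (array([596.56401569,  94.8764246 , 108.85979497]), np.float64(5.728856761465633))
side wrist (array([594.66134803,  89.64128322, 103.20101405]), np.float64(5.620847153429991))
side top (array([596.58043432,  91.91210788, 103.58349536]), np.float64(11.350619249487764))
((324.340576171875, 141.15675354003906), (60.51348114013672, 92.95369720458984), 81.02737426757812)
[[532.2 122.7]
 [631.  124.8]
 [640.4  58.1]
 [535.5  54.9]] [584.76554445  90.11244179]
```

```bash
cat > k.py <<'E'
import numpy as np
from scipy.spatial.transform import Rotation as R
from scipy.optimize import least_squares
D=[([-1.26140843e+00,3.53608998e-01,1.63415025e+00,5.22e-05,1.15521416,-2.395e-03],[191.59248266,-594.39666669,230.57924574],[-3.14021201,-5.1e-05,.311761768]),
([-3.59256575e-01,1.31826058e-01,1.89591400,-8.135e-05,1.11321050,-2.28270925e-01],[461.73616092,-171.831441,243.88391433],[3.14098374,2.16e-4,1.43984653])]
def fk(q,p):
    a0,h,L1,L2,e,L3=p
    r1=R.from_euler('z',q[0]); Y=lambda a:R.from_euler('y',a); Z=lambda a:R.from_euler('z',a)
    A=r1*Y(q[1]); B=A*Y(q[2]); C=B*Z(q[3])*Y(q[4]); T=C*Z(q[5])
    return r1.apply([a0,0,h])+A.apply([0,0,L1])+B.apply([e,0,L2])+C.apply([0,0,L3]), T
E
python3 - <<'E'
from h import *; from k import *
s=r.sense(); D.append((s["qpos"],s["eef_pos"],s["tcp_rot"])); print([list(map(float,np.round(x,5))) for x in D[-1]])
for L3 in (250,):
    f=lambda p:np.concatenate([fk(q,np.r_[p,L3])[0]-x for q,x,_ in D])
    o=least_squares(f,[0,400,450,400,0],x_scale=100); print(o.x,o.fun.round(1))
for q,x,e in D: print((fk(q,np.r_[o.x,L3])[1].inv()*R.from_euler('xyz',e)).as_rotvec())
to((588,91,180),(np.pi,0,0.015))
to((588,91,180),R.from_euler('xyz',(np.pi,0,0.015))*R.from_rotvec([.3,0,0]))
E
```

```text
[[0.13175, 0.10754, 1.78974, 9e-05, 1.24689, 0.26254], [504.90507, 68.44938, 302.17999], [-3.13908, 0.00059, 1.43997]]
[-1.03131583e-01  1.99349827e+02  5.67696238e+02  4.93458874e+02
  5.63071407e+01] [-1.4 -0.5  0.  -0.5 -1.4 -0.   0.2 -1.5 -0. ]
[ 3.25127174e-08 -2.16061130e-08  1.57079631e+00]
[-3.20502913e-07  3.26616056e-07  1.57079632e+00]
[-1.28131757e-16 -1.78920825e-16  1.57079633e+00]
[0.033 0.08  0.122] [-0.002  0.002  1.425] t 5.43 F [ 0.1 -0.  -0. ] op 1.0
[0.033 0.08  0.122] [0.246 0.216 1.413] t 5.43 F [ 0.1 -0.  -0. ] op 1.0
```

Request:
send_rows:
  targets: [0.033,0.08,0.1,0.246,0.216,1.413,1,0.033,0.08,0.1,0.246,0.216,1.413,1,0.033,0.08,0.1,0.246,0.216,1.413,1,0.033,0.08,0.1,0.246,0.216,1.413,1,0.033,0.08,0.1,0.246,0.216,1.413,1,0.033,0.08,0.1,0.246,0.216,1.413,1,0.033,0.08,0.1,0.246,0.216,1.413,1,0.033,0.08,0.1,0.246,0.216,1.413,1,0.033,0.08,0.1,0.246,0.216,1.413,1,0.033,0.08,0.1,0.246,0.216,1.413,1,0.033,0.08,0.1,0.246,0.216,1.413,1,0.033,0.08,0.1,0.246,0.216,1.413,1]

```text
clock: 6.43
eef_pos: [588.8, 90.6, 202.5]
tcp_rot: [-2.84, 0.001, 0.008]
contact_force: [-1.2, 0.4, -0.3]
opening: 1.003
grasp_force: 0.0
```

```bash
cat >> k.py <<'E'
D.append(([0.13175, 0.10754, 1.78974, 9e-05, 1.24689, 0.26254], [504.90507, 68.44938, 302.17999], [-3.13908, 0.00059, 1.43997]))
E
python3 - <<'E'
from h import *; from k import *
s=r.sense(); D.append((s["qpos"],s["eef_pos"],s["tcp_rot"])); print([list(map(float,np.round(x,5))) for x in D[-1]])
f=lambda p:np.concatenate([fk(q,p)[0]-x for q,x,_ in D])
o=least_squares(f,[0,400,450,400,0,250],x_scale=100); print(list(o.x.round(2)),o.fun.round(1))
for q,x,e in D: print((fk(q,o.x)[1]*R.from_euler('z',np.pi/2)).inv().__mul__(R.from_euler('xyz',e)).as_rotvec().round(4))
P=o.x
lo=np.array([-2.63,-.92,.06,-1.3,0,-3.02]);hi=np.array([2.63,2.1,2.66,4.44,2.69,3.02])
def ik(x,T,q0):
    g=lambda q:np.r_[(fk(q,P)[0]-x)/100,((fk(q,P)[1]*R.from_euler('z',np.pi/2)).inv()*T).as_rotvec()]
    return least_squares(g,np.clip(q0,lo+1e-3,hi-1e-3),bounds=(lo,hi))
# pour: funnel centre, tilt about tray -y; tool yaw p(pour azimuth), tilt t
fun=np.array([498,299,0.])
for p in (-.3,0,.4,.8,1.2,1.6,2.0):
    q=s["qpos"]
    out=[]
    for t in np.arange(0,1.6,.1):
        T=R.from_euler('z',p)*R.from_euler('y',-t)*R.from_euler('x',np.pi)
        lip=np.array([-57,0,5.]); M=R.from_euler('z',p)*R.from_euler('y',-t)
        gp=np.array([498,299,185])-M.apply(lip); tcp=gp+T.apply([0,0,25])
        so=ik(tcp,T,q); q=so.x; out.append((round(t,1),round(so.cost,4)))
    print(p,[c for _,c in out],q.round(2))
E
```

```text
[[-0.02163, 0.34474, 1.75261, 0.34348, 1.07968, 1.37262], [588.7588, 90.5576, 202.46109], [-2.83993, 0.00077, 0.00805]]
[np.float64(-1.0), np.float64(298.8), np.float64(568.18), np.float64(495.17), np.float64(58.0), np.float64(347.71)] [-1.4 -0.5 -0.  -0.5 -1.4 -0.1  0.2 -1.5  0.1 -0.  -0.   0.1]
[ 0. -0. -0.]
[ 0.  0. -0.]
[ 0. -0.  0.]
[0. 0. 0.]
-0.3 [np.float64(0.0), np.float64(0.0), np.float64(0.0), np.float64(0.0), np.float64(0.0), np.float64(0.0), np.float64(0.0032), np.float64(0.0134), np.float64(0.0307), np.float64(0.0551), np.float64(0.0867), np.float64(0.1256), np.float64(0.1717), np.float64(0.2251), np.float64(0.2856), np.float64(0.3532)] [ 0.85  0.19  2.05 -1.03  0.79  3.02]
0 [np.float64(0.0), np.float64(0.0), np.float64(0.0), np.float64(0.0), np.float64(0.0), np.float64(0.0), np.float64(0.0), np.float64(0.0016), np.float64(0.0103), np.float64(0.0268), np.float64(0.051), np.float64(0.0832), np.float64(0.1234), np.float64(0.1719), np.float64(0.2286), np.float64(0.2937)] [ 0.74  0.1   2.17 -1.17  0.46  3.02]
0.4 [np.float64(0.0), np.float64(0.0), np.float64(0.0), np.float
[... 834 characters left out ...]
p.float64(0.0), np.float64(0.0)] [ 0.02  0.62  2.29  1.94  1.42 -1.36]
1.6 [np.float64(0.0), np.float64(0.0), np.float64(0.0), np.float64(0.0), np.float64(0.0), np.float64(0.0), np.float64(0.0), np.float64(0.0), np.float64(0.0), np.float64(0.0), np.float64(0.0), np.float64(0.0), np.float64(0.0), np.float64(0.0), np.float64(0.0), np.float64(0.0)] [-0.03  0.68  2.04  1.49  1.53 -1.15]
2.0 [np.float64(0.0), np.float64(0.0), np.float64(0.0), np.float64(0.0), np.float64(0.0), np.float64(0.0), np.float64(0.0), np.float64(0.0), np.float64(0.0), np.float64(0.0), np.float64(0.0), np.float64(0.0), np.float64(0.0), np.float64(0.0), np.float64(0.0), np.float64(0.0)] [ 0.02  0.77  1.77  1.19  1.74 -1.02]
```

```bash
sed -i '$a P=np.array([-1.0,298.8,568.18,495.17,58.0,347.71])' k.py
python3 - <<'E'
from h import *
to((588,91,100),(np.pi,0,0.015))
E
```

```text
[-0.001  0.03   0.098] [-0.302 -0.    -0.007] t 6.43 F [-1.2  0.4 -0.3] op 1.0
```

Request:
send_rows:
  targets: [0,0,0,-0.302,0,-0.007,1,0,0,0,-0.302,0,-0.007,1,-0.001,0.006,0.02,-0.302,0,-0.007,1,-0.001,0.015,0.05,-0.302,0,-0.007,1,-0.001,0.024,0.075,-0.302,0,-0.007,1,-0.001,0.03,0.092,-0.302,0,-0.007,1,-0.001,0.03,0.098,-0.302,0,-0.007,1,-0.001,0.03,0.098,-0.302,0,-0.007,1,-0.001,0.03,0.098,-0.302,0,-0.007,1]

```text
clock: 7.18
eef_pos: [589.0, 91.2, 101.3]
tcp_rot: [3.14, -0.003, 0.022]
contact_force: [1.1, -0.7, 1.4]
opening: 0.999
grasp_force: 0.0
```

Run:
```python
from h import *
f=cams.grab_frame("wrist"); cv2.imwrite("pics/w3.png",f["color"]); to((588,91,92),(np.pi,0,0.015))
```

```text
[-0.002  0.     0.01 ] [ 0.001 -0.005  0.007] t 7.23 F [ 0.2 -0.4  0.2] op 1.0
```

View pics/w3.png

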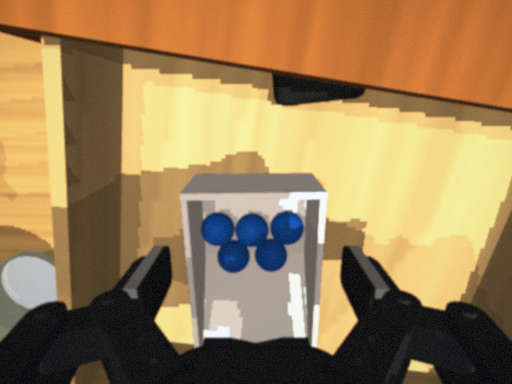

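The wrist view shows the tray centred between the fingers (columns 182–326, fingers at 170 and 342) and the five beads at rows 225–255. I'll descend carefully.

Request:
send_rows:
  targets: [-0.001,0,0.004,0,0,0,1,-0.001,0,0.008,0,0,0,1,-0.001,0,0.011,0,0,0,1,-0.001,0,0.011,0,0,0,1]

```text
clock: 7.57
eef_pos: [587.7, 90.9, 89.8]
tcp_rot: [3.14, -0.003, 0.022]
contact_force: [-0.3, 0.5, -0.5]
opening: 1.0
grasp_force: 0.0
```

Request:
send_rows:
  targets: [0,0,0.003,0,0,0,1,0,0,0.006,0,0,0,1,0,0,0.006,0,0,0,1]

```text
clock: 7.82
eef_pos: [587.6, 90.9, 83.5]
tcp_rot: [3.14, -0.003, 0.022]
contact_force: [-0.9, 0.3, -0.3]
opening: 1.0
grasp_force: 0.0
```

Request:
send_rows:
  targets: [0,0,0,0,0,0,0.7,0,0,0,0,0,0,0.5,0,0,0,0,0,0,0.3,0,0,0,0,0,0,0.2,0,0,0,0,0,0,0.2,0,0,0,0,0,0,0.2]
  grip_force: 35

```text
clock: 8.32
eef_pos: [588.3, 91.2, 84.4]
tcp_rot: [3.14, -0.004, 0.022]
contact_force: [0.5, 2.1, 2.3]
opening: 0.728
grasp_force: 40.6
```

Request:
send_rows:
  targets: [0,0,-0.006,0,0,0,0.2,0,0,-0.016,0,0,0,0.2,0,0,-0.032,0,0,0,0.2,0,0,-0.052,0,0,0,0.2,0,0,-0.074,0,0,0,0.2,0,0,-0.098,0,0,0,0.2,0,0,-0.122,0,0,0,0.2,0,0,-0.146,0,0,0,0.2,0,0,-0.17,0,0,0,0.2,0,0,-0.188,0,0,0,0.2,0,0,-0.198,0,0,0,0.2,0,0,-0.2,0,0,0,0.2]

```text
clock: 9.32
eef_pos: [587.9, 91.3, 286.5]
tcp_rot: [3.14, -0.007, 0.022]
contact_force: [-0.6, -0.3, -1.5]
opening: 0.731
grasp_force: 38.8
```

```bash
cat >> h.py <<'E'
def pour(t,lip,p,off=(-57.5,0,-32.6)):
    T=R.from_euler('z',p)*R.from_euler('y',-t)*R.from_euler('x',np.pi)
    return np.array(lip)-T.apply(off),T
E
python3 - <<'E'
from h import *
from k import *
s=r.sense(); print(s["eef_pos"],s["grasp_force"],s["opening"])
f=cams.grab_frame("top"); print(onz(f,145,190,200))
p=1.65; d=15*np.array([np.cos(p),np.sin(p),0]); L=np.array([498,299,0])+d
x,T=pour(0,L+[0,0,318],p); print(x)
to(x,T)
# intermediate yaw sweep linear
E
```

```text
[587.90293131  91.32474008 286.5477355 ] 38.76221001148224 0.7311129583955162
[628.65206698 346.65302578 200.        ]
[492.26373556 371.27271456 285.4       ]
[-0.089 -0.282 -0.001] [ 0.005 -0.003 -1.628] t 9.37 F [-0.5  0.1 -2. ] op 0.73
```

Request:
send_rows:
  targets: [-0.002,-0.006,0,0,0,-0.033,0.2,-0.004,-0.014,0,0,0,-0.081,0.2,-0.009,-0.028,0,0,0,-0.163,0.2,-0.013,-0.042,0,0,0,-0.244,0.2,-0.019,-0.059,0,0,0,-0.342,0.2,-0.024,-0.076,0,0,0,-0.44,0.2,-0.029,-0.093,0,0,0,-0.537,0.2,-0.035,-0.11,0,0,0,-0.635,0.2,-0.04,-0.127,0,0,0,-0.733,0.2,-0.045,-0.144,0,0,0,-0.83,0.2,-0.05,-0.158,0,0,0,-0.912,0.2,-0.053,-0.169,0,0,0,-0.977,0.2]

```text
clock: 10.37
eef_pos: [528.9, 260.2, 281.7]
tcp_rot: [3.14, 0.002, 1.006]
contact_force: [0.1, -0.9, -2.6]
opening: 0.735
grasp_force: 38.8
```

Run:
```python
from h import *
p=1.65; d=15*np.array([np.cos(p),np.sin(p),0]); L=np.array([498,299,0])+d
to(*pour(0,L+[0,0,318],p))
```

```text
[ 0.074 -0.09  -0.004] [ 0.001  0.002 -0.644] t 10.37 F [ 0.1 -0.9 -2.6] op 0.74
```

Request:
send_rows:
  targets: [0.006,-0.007,0,0,0,-0.045,0.2,0.013,-0.015,0,0,0,-0.11,0.2,0.021,-0.025,0,0,0,-0.18,0.2,0.029,-0.035,0,0,0,-0.25,0.2,0.038,-0.046,0,0,0,-0.325,0.2,0.047,-0.057,0,0,0,-0.4,0.2,0.055,-0.067,0,0,0,-0.475,0.2,0.063,-0.077,0,0,0,-0.55,0.2,0.069,-0.084,0,0,0,-0.6,0.2,0.072,-0.088,0,0,0,-0.63,0.2,0.074,-0.09,0,0,0,-0.644,0.2,0.074,-0.09,0,0,0,-0.644,0.2]

```text
clock: 11.37
eef_pos: [494.4, 370.2, 282.3]
tcp_rot: [3.14, 0.002, 1.644]
contact_force: [0.7, 0.3, -1.7]
opening: 0.733
grasp_force: 38.8
```

Run:
```python
from h import *
from k import *
p=1.65; d=np.array([np.cos(p),np.sin(p),0]); L=np.array([498,299,0])+15*d
s=r.sense(); A=R.from_euler('xyz',s["tcp_rot"])
f=cams.grab_frame("top"); print(onz(f,*[160.8,234],172))
for t,z in ((0,245),(.2,225),(.4,205),(.6,190),(.8,185),(1.0,185),(1.2,185),(1.35,185)):
    x,T=pour(t,L+[0,0,z],p); print(t,np.round(A.inv().apply(x-s["eef_pos"])/1000,3),np.round((A.inv()*T).as_rotvec(),3))
cv2.imwrite("pics/p0.png",np.hstack([cv2.resize(f["color"][180:290,110:220],None,fx=3.6,fy=3.6),cv2.resize(cams.grab_frame("side")["color"][170:300,130:260],(396,396))]))
```

```text
[497.8957585  299.20317243 172.        ]
0 [ 0.001 -0.002  0.07 ] [ 0.002  0.003 -0.006]
0.2 [ 0.007 -0.002  0.078] [ 0.003  0.203 -0.006]
0.4 [ 0.01  -0.002  0.085] [ 0.003  0.403 -0.006]
0.6 [ 0.01  -0.002  0.087] [ 0.004  0.603 -0.005]
0.8 [ 0.007 -0.002  0.079] [ 0.004  0.803 -0.005]
1.0 [ 0.002 -0.002  0.067] [ 0.005  1.003 -0.005]
1.2 [-0.005 -0.002  0.056] [ 0.005  1.203 -0.004]
1.35 [-0.012 -0.002  0.048] [ 0.006  1.353 -0.004]
```

View pics/p0.png

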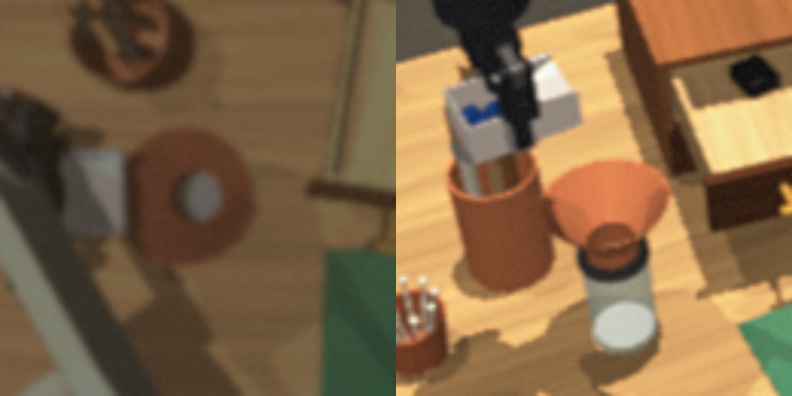

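Request:
send_rows:
  targets: [0,0,0.015,0,0,0,0.2,0,-0.001,0.04,0,0,0,0.2,0.001,-0.002,0.06,0,0.02,0,0.2,0.003,-0.002,0.07,0,0.07,0,0.2,0.005,-0.002,0.074,0.003,0.13,-0.006,0.2,0.007,-0.002,0.078,0.003,0.203,-0.006,0.2,0.009,-0.002,0.082,0.003,0.3,-0.006,0.2,0.01,-0.002,0.085,0.003,0.403,-0.006,0.2,0.01,-0.002,0.086,0.003,0.5,-0.006,0.2,0.01,-0.002,0.087,0.004,0.58,-0.005,0.2,0.01,-0.002,0.087,0.004,0.603,-0.005,0.2,0.01,-0.002,0.087,0.004,0.603,-0.005,0.2]

```text
clock: 12.47
eef_pos: [492.7, 377.6, 195.2]
tcp_rot: [-3.14, -0.601, 1.645]
contact_force: [0.2, -0.4, -2.2]
opening: 0.735
grasp_force: 39.0
```

Run:
```python
from h import *
p=1.65; d=np.array([np.cos(p),np.sin(p),0]); L=np.array([498,299,0])+15*d
s=r.sense(); A=R.from_euler('xyz',s["tcp_rot"]); print(s["grasp_force"],s["qpos"].round(2))
for t,z in ((.6,188),(.8,185),(1.0,185),(1.2,185),(1.35,185)):
    x,T=pour(t,L+[0,0,z],p); print(t,np.round(A.inv().apply(x-s["eef_pos"])/1000,3),np.round((A.inv()*T).as_rotvec(),3))
```

```text
38.952807784080505 [ 0.35  0.34  1.9   0.78  0.89 -0.23]
0.6 [ 0.001 -0.001  0.003] [ 0.002 -0.001 -0.004]
0.8 [ 0.004 -0.001 -0.007] [ 0.002  0.199 -0.004]
1.0 [ 0.007 -0.001 -0.02 ] [ 0.003  0.399 -0.004]
1.2 [ 0.007 -0.001 -0.033] [ 0.003  0.599 -0.004]
1.35 [ 0.006 -0.001 -0.043] [ 0.003  0.749 -0.004]
```

Request:
send_rows:
  targets: [0.002,-0.001,0,0,0.06,0,0.2,0.003,-0.001,-0.003,0,0.12,0,0.2,0.004,-0.001,-0.007,0,0.18,0,0.2,0.005,-0.001,-0.01,0,0.24,0,0.2,0.006,-0.001,-0.014,0,0.3,0,0.2,0.007,-0.001,-0.017,0,0.35,0,0.2,0.007,-0.001,-0.02,0,0.4,0,0.2,0.007,-0.001,-0.023,0,0.45,0,0.2,0.007,-0.001,-0.027,0,0.5,0,0.2,0.007,-0.001,-0.03,0,0.55,0,0.2,0.007,-0.001,-0.033,0,0.6,0,0.2,0.007,-0.001,-0.033,0,0.6,0,0.2]

```text
clock: 13.47
eef_pos: [492.5, 366.2, 226.5]
tcp_rot: [-3.138, -1.201, 1.645]
contact_force: [-0.6, -0.6, -2.2]
opening: 0.732
grasp_force: 39.0
```

Run:
```python
from h import *
f=cams.grab_frame("top");g=cams.grab_frame("side"); s=r.sense(); print(s["contact_force"])
cv2.imwrite("pics/p1.png",np.hstack([cv2.resize(f["color"][180:290,110:220],None,fx=3.6,fy=3.6),cv2.resize(g["color"][170:300,130:260],(396,396))]))
```

```text
[ 0.48628205  0.1273215  -1.35902842]
```

View pics/p1.png

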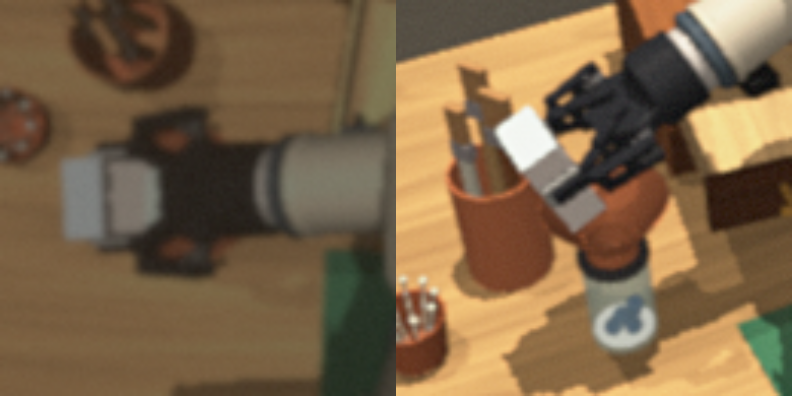

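The side crop shows the blue beads at the jar bottom near (625,315), and no beads visible in the tray. I'll tilt a bit more, then count by mask and weight.

Request:
send_rows:
  targets: [0,0,-0.004,0,0.07,0,0.2,0,0,-0.008,0,0.14,0,0.2,-0.001,0,-0.012,0,0.2,0,0.2,-0.001,0,-0.012,0,0.2,0,0.2,-0.001,0,-0.012,0,0.2,0,0.2,-0.001,0,-0.012,0,0.2,0,0.2]

```text
clock: 14.07
eef_pos: [493.6, 355.7, 231.2]
tcp_rot: [3.131, -1.399, 1.66]
contact_force: [0.3, 0.5, -1.4]
opening: 0.74
grasp_force: 39.1
```

Run:
```python
from h import *
F=[]
for i in range(6):
    g=cams.grab_frame("side"); F.append(r.sense()["contact_force"])
print(np.mean(F,0),np.std(F,0))
hs=cv2.cvtColor(g["color"],cv2.COLOR_BGR2HSV)
m=cv2.inRange(hs,(95,70,30),(130,255,220)); n,l,st,c=cv2.connectedComponentsWithStats(m)
for i in range(1,n):
    if st[i][4]>2 and 120<st[i][0]<280: print(st[i],c[i].round(1))
# single bead expected px area in jar
u=[proj(g,(498,299,z)) for z in (0,10,30)]; d=np.linalg.norm(np.array(g["xyz"])-(498,299,10)); print(u,np.pi*(9*g["fx"]/d)**2)
print(hs[255:285,195:215,0][::3,::2]); print(hs[255:285,195:215,1][::3,::2])
```

```text
[ 0.22059353 -0.03940579 -1.25874618] [0.29167942 0.56733228 0.54265236]
[207 275   2   3   3] [207.7 276. ]
[(np.float64(204.3546529078709), np.float64(277.15926563739947)), (np.float64(203.99204339223817), np.float64(274.9046684591438)), (np.float64(203.25645125478454), np.float64(270.3309772404891))] 26.810099719488345
[[  9  10  10  10  10  10   9   7  10  16]
 [  7  10   9   9   8   0 135  10  28  18]
 [ 15  15   0   6  20  27  27  27  26  18]
 [ 32  34  38  32  27  30  29  30  32  21]
 [ 35  34  34  37  35  39  99  92  41  34]
 [ 30  32  28  30  70  95 103 101  65  33]
 [ 34  35  39  98 103 102 102 102  36  38]
 [ 33  37  99 103 101 102 103 101  40  38]
 [ 22  40  78  99  51  37  83  47  35  30]
 [ 17  27  41  39  36  38  36  35  25  19]]
[[157 166 161 168 169 162 141  55  35 125]
 [ 68 113 133 144  79  29  14  16  33 108]
 [ 32  23  18  27  28  32  38  41  40  93]
 [ 36  33  35  29  40  38  42  40  35  54]
 [ 35  34  30  35  37  31  30  36  30  35]
 [ 31  35  28  18  10  22  64  60  12  24]
 [ 32  17  13  21  65  63  55  21  13  16]
 [ 15  12  40  70  49  44  68  53   9  11]
 [ 38  12   8  29  10  12  16  11  14  19]
 [103  31  15  13  13  14  13  17  38  78]]
```

Run:
```python
from h import *
p=1.65; d=np.array([np.cos(p),np.sin(p),0]); L=np.array([498,299,0])+15*d
to(*pour(0,L+[0,0,318],p))
g=cams.grab_frame("side");hs=cv2.cvtColor(g["color"],cv2.COLOR_BGR2HSV)
m=cv2.inRange(hs,(85,25,20),(130,255,255)); x=m[262:286,192:218]; print(x.sum()/255)
for r_ in x: print(''.join('#' if v else '.' for v in r_))
```

```text
[0.056 0.    0.006] [ 2.000e-03 -1.401e+00  1.000e-03] t 14.37 F [ 0.3 -0.2 -1.7] op 0.73
87.0
..........................
..........................
..........................
..........................
..........................
...............###........
..............#####.......
..............#####.......
..............#####.......
...........#######........
..........########........
..........#######.........
.........#########........
........##########........
.......###########........
.......#####..####........
.......####...###.........
.........#................
..........................
..........................
..........................
..........................
..........................
..........................
```

Request:
send_rows:
  targets: [0.004,0,0.001,0,-0.06,0,0.2,0.009,0,0.001,0,-0.18,0,0.2,0.014,0,0.002,0,-0.3,0,0.2,0.019,0,0.002,0,-0.42,0,0.2,0.024,0,0.003,0,-0.54,0,0.2,0.029,0,0.003,0,-0.66,0,0.2,0.034,0,0.004,0,-0.78,0,0.2,0.039,0,0.005,0,-0.9,0,0.2,0.044,0,0.006,0,-1.02,0,0.2,0.049,0,0.006,0,-1.14,0,0.2,0.053,0,0.006,0,-1.26,0,0.2,0.056,0,0.006,0,-1.38,0,0.2]

```text
clock: 15.42
eef_pos: [492.6, 370.7, 287.4]
tcp_rot: [3.137, -0.017, 1.647]
contact_force: [-0.9, -0.3, -2.1]
opening: 0.736
grasp_force: 39.0
```

Run:
```python
from h import *
s=r.sense(); print(s["eef_pos"],s["tcp_rot"])
to((588,91,285),(np.pi,0,0.015))
f=cams.grab_frame("side"); hs=cv2.cvtColor(f["color"],cv2.COLOR_BGR2HSV)
m=cv2.inRange(hs,(100,90,25),(130,255,255)); n,l,st,c=cv2.connectedComponentsWithStats(m)
print([(st[i].tolist()) for i in range(1,n) if st[i][4]>2])
cv2.imwrite("pics/jar.png",cv2.resize(f["color"][225:290,165:240],None,fx=8,fy=8,interpolation=cv2.INTER_CUBIC))
```

```text
[492.57513019 370.67459866 287.36850684] [ 3.13653083 -0.0165593   1.64722108]
[-0.286  0.074 -0.002] [-0.01  -0.017  1.632] t 15.42 F [-0.9 -0.3 -2.1] op 0.74
[[0, 261, 99, 71, 693], [203, 272, 3, 1, 3]]
```

View pics/jar.png

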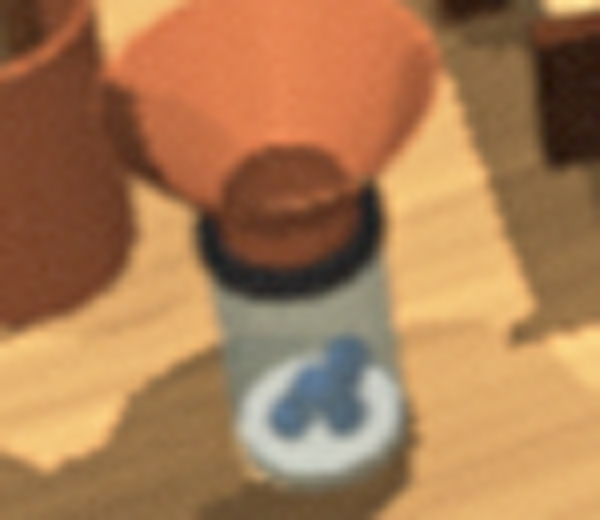

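The jar crop shows blue beads at about (348,352), (340,378), (312,380), (290,415) and (345,415), and none in the funnel. I'll check the tray and the table for stray blue by mask.

Run:
```python
from h import *
F=[]
for n in ("wrist","top","wrist","top","wrist","side"):
    f=cams.grab_frame(n); F.append(r.sense()["contact_force"][2]); hs=cv2.cvtColor(f["color"],cv2.COLOR_BGR2HSV)
    m=cv2.inRange(hs,(103,80,20),(132,255,255)); k,l,st,c=cv2.connectedComponentsWithStats(m)
    print(n,[(st[i].tolist()) for i in range(1,k) if st[i][4]>2])
print(np.mean(F))
# bead blob: darkness profile in jar (upscaled local)
g=f["color"][264:282,196:214].astype(int); print((g[:,:,0]-g[:,:,2]))
```

```text
wrist [[161, 286, 3, 2, 3], [407, 308, 2, 2, 3], [414, 315, 2, 2, 3], [416, 318, 2, 3, 3], [95, 323, 2, 2, 3], [183, 347, 3, 3, 3], [474, 348, 3, 3, 4], [53, 354, 2, 3, 3], [65, 354, 2, 3, 3], [71, 356, 2, 3, 3], [53, 361, 2, 3, 3], [76, 361, 4, 2, 4], [14, 363, 2, 3, 3], [103, 362, 2, 3, 3], [326, 370, 3, 4, 4], [485, 375, 3, 2, 3]]
top [[486, 96, 7, 7, 35], [76, 156, 7, 2, 10], [79, 179, 5, 30, 77], [8, 208, 24, 4, 65], [166, 235, 4, 3, 10]]
wrist [[157, 273, 1, 3, 3], [404, 302, 2, 2, 3], [408, 313, 3, 2, 3], [307, 354, 3, 3, 3], [38, 358, 2, 4, 5], [62, 360, 3, 1, 3], [64, 373, 2, 3, 4], [340, 375, 3, 2, 3], [294, 378, 1, 3, 3], [420, 379, 2, 3, 3], [440, 378, 3, 2, 3], [70, 380, 2, 2, 3], [441, 381, 2, 2, 3]]
top [[486, 96, 7, 7, 37], [76, 156, 7, 2, 10], [79, 180, 5, 29, 80], [8, 208, 24, 4, 62], [166, 235, 4, 3, 10]]
wrist [[421, 323, 2, 2, 3], [76, 335, 2, 2, 3], [202, 351, 2, 3, 3], [410, 356, 2, 3, 3], [442, 356, 2, 3, 3], [495, 362, 1, 3, 3], [102, 364, 2, 3, 3], [408, 365, 2, 2, 3], [442, 368, 2, 3, 4], [176, 372, 2, 2, 3], [435, 375, 3, 2, 3], [73, 376, 3, 2, 3], [455, 3
[... 839 characters left out ...]
 28  15   1  -9  -8  -9]
 [-16 -11 -11  -6   1  18  43  50  48  44  35  28  24  11   0  -7  -7  -7]
 [ -7  -9  -5   2  15  28  38  41  40  36  29  24  22  14  -1  -5  -7  -8]
 [ -8  -7   1  18  38  36  31  28  26  27  28  30  29  22   6  -3  -9  -7]
 [ -7  -8   6  33  50  42  29  23  16  21  29  31  29  27  10  -3  -6  -6]
 [ -6  -2   7  33  50  44  32  16   8  10  26  31  30  24   6  -5  -9  -6]
 [ -9  -7   0  17  36  37  28   9  -1  -1  15  24  23  12  -2  -8  -7 -10]
 [-11  -5  -7   3  10  15   8  -2  -8  -6   1   8   4  -2  -7 -10 -10 -13]
 [-15  -8  -8  -7  -6  -4  -7  -9  -9  -8  -9  -8  -6 -10  -9  -9 -11 -16]
 [-29  -9  -8  -9 -10  -9  -8  -9  -8 -10  -9  -8 -11  -8  -8 -10 -17 -25]]
```

Request:
send_rows:
  targets: [-0.009,0.002,0,0,0,0.04,0.2,-0.02,0.005,0,0,0,0.1,0.2,-0.035,0.009,0,0,0,0.19,0.2,-0.053,0.014,0,-0.01,-0.017,0.29,0.2,-0.071,0.018,0,-0.01,-0.017,0.39,0.2,-0.089,0.023,0,-0.01,-0.017,0.49,0.2,-0.107,0.028,0,-0.01,-0.017,0.59,0.2,-0.125,0.032,0,-0.01,-0.017,0.69,0.2,-0.143,0.037,0,-0.01,-0.017,0.79,0.2,-0.161,0.042,0,-0.01,-0.017,0.89,0.2,-0.179,0.046,0,-0.01,-0.017,0.99,0.2,-0.197,0.051,0,-0.01,-0.017,1.09,0.2]

```text
clock: 16.77
eef_pos: [558.1, 175.9, 280.6]
tcp_rot: [-3.138, -0.002, 0.551]
contact_force: [0.1, -0.1, -2.1]
opening: 0.737
grasp_force: 39.1
```

Run:
```python
from h import *
to((588,91,260),(np.pi,0,0.02))
```

```text
[-0.019  0.088  0.02 ] [-0.004 -0.001  0.531] t 16.77 F [ 0.1 -0.1 -2.1] op 0.74
```

Request:
send_rows:
  targets: [-0.004,0.018,0,0,0,0.1,0.2,-0.008,0.035,0.003,0,0,0.2,0.2,-0.011,0.052,0.008,0,0,0.3,0.2,-0.015,0.068,0.013,0,0,0.4,0.2,-0.018,0.08,0.017,0,0,0.48,0.2,-0.019,0.087,0.02,-0.004,0,0.53,0.2,-0.019,0.088,0.02,-0.004,0,0.531,0.2,-0.019,0.088,0.02,-0.004,0,0.531,0.2]

```text
clock: 17.43
eef_pos: [588.5, 92.2, 260.4]
tcp_rot: [3.141, -0.001, 0.027]
contact_force: [-0.8, -0.0, -1.4]
opening: 0.732
grasp_force: 39.1
```

Run:
```python
from h import *
to((588,91,100),(np.pi,0,0.02))
```

```text
[-0.001  0.001  0.16 ] [ 0.    -0.001  0.007] t 17.43 F [-0.8 -0.  -1.4] op 0.73
```

Request:
send_rows:
  targets: [0,0,0.015,0,0,0,0.2,0,0,0.04,0,0,0,0.2,0,0,0.07,0,0,0,0.2,0,0,0.1,0,0,0,0.2,0,0,0.125,0,0,0,0.2,0,0,0.143,0,0,0,0.2,0,0,0.155,0,0,0,0.2,0,0,0.162,0,0,0,0.2,0,0,0.167,0,0,0,0.2,0,0,0.17,0,0,0,0.2,0,0,0.17,0,0,0,0.2]

```text
clock: 18.35
eef_pos: [589.6, 93.5, 91.1]
tcp_rot: [3.141, -0.003, 0.028]
contact_force: [1.9, -0.3, -1.0]
opening: 0.739
grasp_force: 39.1
```

Request:
send_rows:
  targets: [0,0,0.002,0,0,0,0.2,0,0,0.004,0,0,0,0.2,0,0,0.005,0,0,0,0.2,0,0,0.005,0,0,0,0.2]

```text
clock: 18.68
eef_pos: [589.2, 93.4, 85.9]
tcp_rot: [3.14, -0.002, 0.028]
contact_force: [-0.4, 0.4, -1.3]
opening: 0.734
grasp_force: 39.1
```

Request:
send_rows:
  targets: [0,0,0.001,0,0,0,0.2,0,0,0.002,0,0,0,0.2,0,0,0.002,0,0,0,0.2,0,0,0.002,0,0,0,0.2]

```text
clock: 19.02
eef_pos: [589.9, 93.4, 84.4]
tcp_rot: [3.14, -0.003, 0.028]
contact_force: [-0.1, -0.5, 5.5]
opening: 0.734
grasp_force: 42.9
```

Request:
send_rows:
  targets: [0,0,0,0,0,0,0.5,0,0,0,0,0,0,0.6,0,0,0,0,0,0,0.8,0,0,0,0,0,0,1,0,0,0,0,0,0,1,0,0,-0.015,0,0,0,1,0,0,-0.04,0,0,0,1,0,0,-0.075,0,0,0,1,0,0,-0.11,0,0,0,1,0,0,-0.145,0,0,0,1,0,0,-0.17,0,0,0,1,0,0,-0.17,0,0,0,1]

```text
clock: 20.02
eef_pos: [591.7, 94.0, 259.8]
tcp_rot: [3.142, -0.011, 0.028]
contact_force: [0.6, 0.5, 0.1]
opening: 0.999
grasp_force: 0.0
```

Run:
```python
from h import *
f=cams.grab_frame("wrist"); hs=cv2.cvtColor(f["color"],cv2.COLOR_BGR2HSV)
m=cv2.inRange(hs,(0,0,90),(180,60,255)); m=cv2.morphologyEx(m,cv2.MORPH_OPEN,np.ones((5,5))); n,l,st,c=cv2.connectedComponentsWithStats(m)
for i in range(1,n):
    if st[i][4]>300: print(st[i],c[i].round(0), onz(f,*c[i],115).round(0))
b=cv2.inRange(hs,(103,110,40),(132,255,255)); print("blue",b.sum()/255)
to((430,80,230),(np.pi,0,1.44))
```

```text
[ 224  142   66   92 5794] [257. 186.] [587.  92. 115.]
[  76  201   60   54 1469] [110. 223.] [542. 247. 115.]
blue 58.0
[-0.161  0.009  0.026] [ 0.006 -0.006 -1.412] t 20.07 F [-0.3  0.3 -1. ] op 1.0
```

Run:
```python
from h import *
to((400,81,220),(np.pi,0,1.44))
```

```text
[-0.191  0.008  0.035] [ 0.006 -0.006 -1.412] t 20.07 F [-0.3  0.3 -1. ] op 1.0
```

Request:
send_rows:
  targets: [-0.016,0,0,0,0,-0.12,0,-0.032,0,0,0,0,-0.24,-1,-0.048,0.002,0,0,0,-0.36,-1,-0.064,0.002,0,0,0,-0.48,-1,-0.08,0.003,0,0,0,-0.6,-1,-0.1,0.004,0.005,0,0,-0.72,-1,-0.12,0.005,0.01,0,0,-0.84,-1,-0.14,0.006,0.015,0,0,-0.96,-1,-0.16,0.007,0.02,0,0,-1.08,-1,-0.18,0.008,0.025,0,0,-1.2,-1,-0.191,0.008,0.035,0.006,-0.006,-1.32,-1,-0.191,0.008,0.035,0.006,-0.006,-1.412,-1]

```text
clock: 21.07
eef_pos: [394.1, 79.7, 215.6]
tcp_rot: [-3.13, 0.003, 1.446]
contact_force: [-0.2, 0.1, 0.3]
opening: -0.003
grasp_force: 0.0
```

Run:
```python
from h import *
to((400,81,102),(np.pi,0,1.44))
```

```text
[0.002 0.007 0.114] [-0.012  0.003  0.006] t 21.07 F [-0.2  0.1  0.3] op -0.0
```

Descend, approach the bar, then push along tool +y.

Request:
send_rows:
  targets: [0.001,0.002,0.035,-0.01,0.003,0.006,-1,0.002,0.003,0.07,-0.01,0.003,0.006,-1,0.002,0.004,0.1,-0.01,0.003,0.006,-1,0.002,0.004,0.114,-0.01,0.003,0.006,-1,0.002,0.015,0.114,-0.01,0.003,0.006,-1,0.002,0.025,0.114,-0.01,0.003,0.006,-1,0.002,0.035,0.114,-0.01,0.003,0.006,-1,0.002,0.045,0.114,-0.01,0.003,0.006,-1,0.002,0.055,0.114,-0.01,0.003,0.006,-1,0.002,0.065,0.114,-0.01,0.003,0.006,-1,0.002,0.075,0.114,-0.01,0.003,0.006,-1,0.002,0.075,0.114,-0.01,0.003,0.006,-1]

```text
clock: 22.07
eef_pos: [475.3, 72.3, 104.7]
tcp_rot: [3.134, -0.002, 1.433]
contact_force: [0.4, 0.6, 0.2]
opening: -0.0
grasp_force: 0.0
```

Run:
```python
from h import *
s=r.sense(); print(s["eef_pos"],s["tcp_rot"])
u=np.array([.9915,-.13,0]); to(np.array([611,54,103])-20*u,(np.pi,0,1.44))
```

```text
[475.32487183  72.26231148 104.73825224] [ 3.13405678e+00 -2.31692966e-03  1.43331158e+00]
[0.    0.117 0.003] [ 0.008 -0.002 -0.007] t 22.07 F [0.4 0.6 0.2] op -0.0
```

Request:
send_rows:
  targets: [0,0.008,0,0.008,0,-0.007,-1,0,0.018,0,0.008,0,-0.007,-1,0,0.028,0,0.008,0,-0.007,-1,0,0.038,0,0.008,0,-0.007,-1,0,0.05,0,0.008,0,-0.007,-1,0,0.062,0,0.008,0,-0.007,-1,0,0.074,0,0.008,0,-0.007,-1,0,0.086,0,0.008,0,-0.007,-1,0,0.098,0,0.008,0,-0.007,-1,0,0.107,0,0.008,0,-0.007,-1,0,0.112,0,0.008,0,-0.007,-1,0,0.115,0,0.008,0,-0.007,-1]

```text
clock: 23.07
eef_pos: [587.1, 56.4, 104.4]
tcp_rot: [-3.138, -0.001, 1.44]
contact_force: [-1.0, -0.3, -0.2]
opening: 0.0
grasp_force: 0.1
```

Request:
send_rows:
  targets: [0,0.004,0,0,0,0,-1,0,0.007,0,0,0,0,-1,0,0.01,0,0,0,0,-1,0,0.01,0,0,0,0,-1]

```text
clock: 23.4
eef_pos: [596.6, 55.2, 104.5]
tcp_rot: [-3.138, -0.002, 1.441]
contact_force: [-0.4, 0.0, 0.4]
opening: 0.0
grasp_force: 0.0
```

Request:
send_rows:
  targets: [0,0.003,0,0,0,0,-1,0,0.006,0,0,0,0,-1,0,0.009,0,0,0,0,-1,0,0.009,0,0,0,0,-1]

```text
clock: 23.73
eef_pos: [600.3, 54.6, 104.0]
tcp_rot: [-3.128, -0.001, 1.44]
contact_force: [-18.4, 2.6, 13.5]
opening: -0.0
grasp_force: 9.7
```

Request:
send_rows:
  targets: [0,0.003,0,0,0,0,-1,0,0.005,0,0,0,0,-1,0,0.006,0,0,0,0,-1,0,0.006,0,0,0,0,-1]

```text
clock: 24.07
eef_pos: [600.6, 54.5, 103.8]
tcp_rot: [-3.117, 0.0, 1.44]
contact_force: [-40.0, 8.0, 31.1]
opening: -0.001
grasp_force: 21.2
```

Run:
```python
from h import *
f=cams.grab_frame("wrist"); s=r.sense(); print(s["eef_pos"],s["contact_force"])
hs=cv2.cvtColor(f["color"],cv2.COLOR_BGR2HSV)
for row in (60,100,140,180): print(row,[tuple(hs[row,x]) for x in range(200,330,6)])
```

```text
[600.60856996  54.50528378 103.81931034] [-40.19020674   7.32200498  31.24065738]
60 [(np.uint8(16), np.uint8(147), np.uint8(175)), (np.uint8(17), np.uint8(148), np.uint8(178)), (np.uint8(18), np.uint8(141), np.uint8(183)), (np.uint8(16), np.uint8(141), np.uint8(165)), (np.uint8(16), np.uint8(142), np.uint8(174)), (np.uint8(17), np.uint8(144), np.uint8(197)), (np.uint8(17), np.uint8(146), np.uint8(196)), (np.uint8(16), np.uint8(146), np.uint8(182)), (np.uint8(17), np.uint8(149), np.uint8(187)), (np.uint8(17), np.uint8(144), np.uint8(177)), (np.uint8(17), np.uint8(149), np.uint8(173)), (np.uint8(16), np.uint8(150), np.uint8(180)), (np.uint8(17), np.uint8(146), np.uint8(175)), (np.uint8(17), np.uint8(144), np.uint8(175)), (np.uint8(17), np.uint8(147), np.uint8(180)), (np.uint8(17), np.uint8(144), np.uint8(179)), (np.uint8(16), np.uint8(148), np.uint8(179)), (np.uint8(23), np.uint8(120), np.uint8(253)), (np.uint8(23), np.uint8(128), np.uint8(252)), (np.uint8(19), np.uint8(138), np.uint8(241)), (np.uint8(19), np.uint8(142), np.uint8(241)), (np.uint8(17), np.uint8(141), np.uint8(139))]
10
[... 2347 characters left out ...]
int8(180)), (np.uint8(17), np.uint8(138), np.uint8(192)), (np.uint8(17), np.uint8(144), np.uint8(198)), (np.uint8(16), np.uint8(146), np.uint8(191)), (np.uint8(17), np.uint8(142), np.uint8(144)), (np.uint8(16), np.uint8(138), np.uint8(151)), (np.uint8(17), np.uint8(141), np.uint8(146)), (np.uint8(18), np.uint8(186), np.uint8(126)), (np.uint8(18), np.uint8(187), np.uint8(158)), (np.uint8(18), np.uint8(194), np.uint8(166)), (np.uint8(19), np.uint8(202), np.uint8(184)), (np.uint8(19), np.uint8(213), np.uint8(182)), (np.uint8(19), np.uint8(197), np.uint8(155)), (np.uint8(17), np.uint8(147), np.uint8(226)), (np.uint8(17), np.uint8(139), np.uint8(136)), (np.uint8(12), np.uint8(149), np.uint8(53))]
```

Hard stop at 40 N, with the panel face 15 mm ahead of the cabinet edge, so the drawer is shut. Backing off.

Request:
send_rows:
  targets: [0,-0.01,0,0,0,0,-1,0,-0.03,0,0,0,0,-1,0,-0.06,0,0,0,0,-1,0,-0.09,0,0,0,0,-1,0,-0.1,-0.03,0,0,0,-1,0,-0.1,-0.07,0,0,0,-1,0,-0.1,-0.11,0,0,0,-1,0,-0.1,-0.15,0,0,0,-1,0,-0.1,-0.15,0,0,0,-1,0,-0.1,-0.15,0,0,0,-1]

```text
clock: 24.95
eef_pos: [514.0, 66.3, 257.6]
tcp_rot: [3.14, -0.003, 1.441]
contact_force: [-0.5, -0.7, -0.7]
opening: -0.005
grasp_force: 0.0
```

Run:
```python
from h import *
f=cams.grab_frame("wrist"); s=r.sense(); print(s["eef_pos"],s["contact_force"],f["xyz"])
hs=cv2.cvtColor(f["color"],cv2.COLOR_BGR2HSV)
m=cv2.inRange(hs,(14,165,90),(24,255,255)); m=cv2.morphologyEx(m,cv2.MORPH_OPEN,np.ones((3,3))); n,l,st,c=cv2.connectedComponentsWithStats(m)
for i in range(1,n):
    if st[i][4]>80: print(st[i],c[i].round(0))
print("old bar px now:",proj(f,(608.9,54.3,119)),"shut 620:",proj(f,(620,52.7,119)))
# drawer slot: colours along line from panel to cabinet at z~155
for x in range(630,700,4):
    u,v=proj(f,(x,54.3-(x-608.9)*.131+30,155)); 
    if 0<=u<511 and 0<=v<383: print(x,f["color"][int(round(v)),int(round(u))])
g=cams.grab_frame("top");print("funnel"); hs=cv2.cvtColor(g["color"],cv2.COLOR_BGR2HSV)
m=cv2.inRange(hs,(0,110,60),(11,255,255)); m[:,:135]=0;m[:,190:]=0;m[:210]=0;m[260:]=0
print(cv2.fitEllipse(cv2.convexHull(max(cv2.findContours(m,0,1)[0],key=cv2.contourArea))))
```

```text
[512.73951083  66.09117618 255.55297818] [ 0.80001533 -0.50751601 -1.30892512] [524.16368029 141.35198135 400.40177609]
[463  54  16  12 121] [470.  58.]
[459  69  48  14 349] [479.  75.]
[453 105  29  13 211] [465. 110.]
[ 335  110   74  131 2941] [361. 169.]
[458 131  33   9 191] [473. 135.]
[427 223  79  23 999] [459. 234.]
[482 239  21   6  85] [492. 242.]
old bar px now: (np.float64(350.231397116658), np.float64(180.22463366001818)) shut 620: (np.float64(361.41915132902625), np.float64(180.35289197169243))
630 [15 29 45]
634 [19 30 46]
638 [19 28 42]
642 [15 28 44]
646 [13 24 42]
650 [14 26 45]
654 [ 31  54 101]
658 [ 38  72 135]
662 [ 34  71 129]
666 [ 33  67 120]
670 [30 45 75]
674 [25 45 70]
678 [ 71 140 233]
682 [ 65 142 232]
686 [ 68 145 232]
690 [ 70 144 234]
694 [ 63 141 232]
698 [ 69 140 232]
funnel
((160.92501831054688, 234.1370391845703), (36.288230895996094, 36.851707458496094), 49.750633239746094)
```

```bash
python3 -c "
from h import *
print(r.sign_off())"
```

```text
the job is handed in; nothing more can be done
None
```

I poured the beads into the jar, set the empty tray back on the top drawer's floor and pushed the drawer shut, then handed in at about 25 s; the hand-in returned no verdict. I could clearly pick out four beads in the jar, and take the fifth to be there because the tray weighed empty and I found no loose beads.

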